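# Clear the inspection plate and show a drilled part to the camera

## Robot

A 6-joint arm with a two-finger parallel gripper is mounted at the origin on a cart in front of the work surface, level with it; the furniture and walls round the work are solid. World frame = base frame: x ahead of the robot, y to its left, z up, the work surface at z = 0. Lengths are in m, angles in rad, forces in N, time in s.
With the tool pointing down it reaches from about 0.425 to 0.95 m from the base axis. Payload 3.5 kg.
Tool frame: the origin (TCP) lies on the centre line of the jaws, within the pads' length; the fingertips stand 8 mm ahead of it and the grasp point (between the pads) lies 11 mm behind it; z points along the fingers, y is the line along which they close (so a half turn about z gives the same grasp; the last joint's range is limited). The gripper opens to 85 mm and grips with 20 to 120 N. Pads are 22 mm wide; open, the fingers measure 114 mm over their backs; the gripper's body (76 mm by 85 mm) begins 54 mm behind the grasp point. The pads swing forward as they close: fully open they stand 13 mm farther back than shut.
Start: joints at [1.135, 0.286, 1.577, -0, 1.279, -0.15], TCP at [0.19, 0.648, 0.239] pointing down, gripper open.
Joint ranges: [-2.77, 2.77], [-0.9, 2.22], [0.21, 2.48], [-1.53, 4.67], [0.24, 2.81], [-2.84, 2.84]. Speed limits (rad/s): [2.79, 2.79, 3.14, 3.14, 3.14, 3.14].

## Interface

Orientations are given as a unit quaternion [w, x, y, z].
In Python, from cell import sense, vision, arm gives the robot as it stands.
- The arm moves only by the shell command python3 -m crank 'ROWS' [OPENING] [FORCE]. ROWS is JSON, one flat list of numbers, 6 for each row, row after row: the shift along the tool's x, y, z scaled (see below), then the turn, a rotation vector about the tool's x, y, z scaled (see below). A call has 1 to 12 rows; each row is the pose to reach, as a shift and turn from the pose commanded when the call began, along the tool's axes at that moment; what a row does not reach only later rows make up. The controller multiplies each number of a shift by 400 mm and each number of a turn by pi/2 rad. A row lasts 1/12 s, in which the tool goes at most 41.7 mm and 7.16 degrees, less where a joint would pass 70% of its speed; a pose out of reach is approached as far as the arm can. A call with a number of a shift or a turn outside -1 to 1 is refused whole. A call with a gripper value outside its range is refused whole. OPENING is the closure in counts, from 0 (fully open) to 255 (shut), set as the call begins (- or left out, the last holds). The fingers move at their own pace and stop on an object; FORCE is the grip in N (left out, the last holds). Time passes only in rows, so rows that repeat a pose let the fingers close. It gives the time, the measured TCP pose, the force, the opening and the grip force at its end, in the units of the state.
- sense(): the state, without advancing time (a new reading comes with each control period).
- vision.get_image(name): name is "scene" or "top"; returns a dict with "pixels" (400x640x3 uint8, red, green, blue), "fx", "fy", "cx", "cy" (pixels), "rvec" (rotation vector, rad) and "tvec" (3), from world to camera coordinates, as OpenCV has them. Camera axes: x right, y down, z forward; pixel columns grow to the right and rows downward; lengths in m; the calibration is good to about 2 mm. A picture is of the moment at which its call begins. There is no depth.
- arm.close_job(): hands the job in; it is judged then, once.
The state is a dict: "time": time; "q": joint angles; "dq": joint speeds; "joint_torque": joint torques, N m; "eef_pos": TCP position; "orientation": TCP orientation; "ft_force": force on the tool from outside, world axes, zero at the start; "ft_torque": the same for the moment, N m; "grip_width": opening from 0.0 (shut) to 1.0 (fully open); "gripper_force": force on a finger pad.
Only numpy, scipy, OpenCV 4.12 (cv2) and the standard library are available. Lean on these libraries where they do the work, as an engineer would, in place of code of your own. Each camera call takes 0.05 s, during which the arm holds its last target. There are 200 camera calls.

## Task

Get the camera station ready and show it a part: with the wooden scraper block that stands on edge, push the three loose wood chips off the station's white base plate onto the desk (never with the fingers), and put the block down on the desk, clear of the station. Then take the plywood plate with three holes out of the rack and hold it up still in front of the camera, right way up with the row of holes level, its centre on the lens's line of sight 160 mm from the lens and its broad face square to that line, which slopes down by 25 degrees. Finish while holding it there; leave the one-hole plate, the tape measure, the glue bottle and the sanding block where they are.

Things in the scene. Friction and masses are not known exactly. Their poses are not given: they have to be found in the camera images.
- station: Fixed camera station. White base plate, top 20 mm above the desk, from x = -100 to +210 and y = -90 to +90 mm. Origin on the desk under the middle of its open part; x points to the camera, z up. At x = 201 mm a post carries a small grey camera (up to 310 mm high); lens front at x = 145, y = 0, z = 243 mm, looking to -x and down by 25 degrees. Nothing else stands over it.
- focus (a point): Where the centre of the shown plate belongs: on the line of sight 160 mm from the lens front, 175 mm above the desk, straight above the station's origin. x points up the line of sight to the lens (25 degrees above level), y is level, z up and away from the camera. A well shown plate has its x along this x (either way round; its faces are alike) and its z along this z.
- scraper: Scraper block: softwood offcut 38 (x) x 185 (y) x 89 mm (z), about 0.3 kg, standing on its long narrow side on the desk. Origin at the centre of its underside, z up. Grasp it across its 38 mm thickness.
- chip_1: Wood chip 26 x 19 x 10 mm lying on the white plate, 12 g. Origin at its centre, 25 mm above the desk while on the plate. All chips lie within 65 mm of the station's origin in its x and 40 mm in its y.
- chip_2: Wood chip 24 x 22 x 11 mm on the white plate, 12 g. Origin at its centre.
- chip_3: Wood chip 30 x 17 x 10 mm on the white plate, 12 g. Origin at its centre.
- rack: Plywood rack, fixed, 130 (x) x 260 (y) x 33 mm, with two slots along its y, at x = -30, y = -66 mm and at x = +30, y = +66 mm. Each slot is 20 mm wide and 25 mm deep with its floor 8 mm above the desk. Origin at the centre of its underside.
- three_hole_plate: The part to show: plywood plate 18 (x) x 110 (y) x 100 mm (z), 0.09 to 0.18 kg, three 16 mm holes in a row along y just below the middle. Stands on edge in either slot of the rack, top 108 mm above the desk. Origin at its centre, 50 mm below the top edge; x square to the broad faces, z up. The top 30 mm are plain wood to grasp across the 18 mm.
- one_hole_plate: Plate of the same size and wood with one 36 mm hole, in the other slot; to be left there. Same axes and origin.
- tape: Tape measure 37 x 76 x 65 mm on the desk, a bystander. Origin at the centre of its underside.
- glue: Upright glue bottle 40 x 62 x 200 mm on the desk, a bystander. Origin at the centre of its underside.
- cork_block: Sanding block 62 x 110 x 34 mm on the desk between the robot and the station, a bystander. Origin at the centre of its underside.
Things that resemble listed ones, but are neither listed nor needed, are in the scene too. What is shaped like the three_hole_plate but blue is not meant.

How it is judged:
On the way, in this order (a step that is already met when the one before it is completed fails the run):
1. all three chips are off the base plate, with both plates still in the rack (height (world z) of each of chip_1, chip_2, chip_3 below 0.019 m and distance of three_hole_plate from where it was at the start of the episode below 0.015 m), for 0.1 s.
2. the scraper block is put down on the desk clear of the station and let go, the three-hole plate still in the rack (all of step 1 and height (world z) of scraper below 0.06 m and contact force between scraper and station below 0.05 N and contact force between scraper and the fingers below 0.05 N and linear speed of scraper below 0.03 m/s), for 0.2 s.
At the end, for the whole second after the job is handed in: Three-hole plate held still, centre within 20 mm of the focus point, face square to the line of sight and holes level within 0.2 rad, right way up, touching nothing else; chips off the white plate; block let go on the desk, off the station; one-hole plate within 20 mm of its place (height (world z) of each of chip_1, chip_2, chip_3 below 0.019 m and height (world z) of scraper below 0.06 m and contact force between each of scraper, three_hole_plate and station below 0.05 N and contact force between scraper and the fingers below 0.05 N and linear speed of scraper below 0.03 m/s and distance between three_hole_plate and focus below 0.02 m and angle between the x axis of three_hole_plate and the x axis of focus, either way round below 0.2 rad and angle between the y axis of three_hole_plate and the y axis of focus, either way round below 0.2 rad and angle between three_hole_plate's own z axis and vertical below 0.8 rad and linear speed of three_hole_plate below 0.02 m/s and angular speed of three_hole_plate below 0.1 rad/s and contact force between three_hole_plate and the fingers above 1 N and contact force between three_hole_plate and rack below 0.05 N and contact force between three_hole_plate and scraper below 0.05 N and distance of one_hole_plate from where it was at the start of the episode below 0.02 m); the arm keeps its last pose, push and grip.
It fails at once if the fingers touch a chip (contact force between the fingers and chip_1 above 0.3 N or contact force between the fingers and chip_2 above 0.3 N or contact force between the fingers and chip_3 above 0.3 N).
It fails at once if a bystander (tape measure, glue bottle, sanding block) is moved more than 30 mm (distance of any of tape, glue, cork_block from where it was at the start of the episode above 0.03 m).
It fails at once if the one-hole plate is moved more than 30 mm (distance of one_hole_plate from where it was at the start of the episode above 0.03 m).
It also fails if it takes over 66 s, if anything falls off the work surface, if the arm or the gripper's body presses on something with over 40 N, if the wrist force passes 120 N, or if a joint passes its speed limit or range.

## Working session

There is one attempt and no reset: what is moved stays moved. The work goes in short steps, Python scripts to look and compute and a shell command to move; the robot and the scene stay as the last step left them, time stands still between calls to the robot, and variables do not carry over. Pictures are saved under pics/ and viewed, at most 10 in all, crops included, and the job is handed in when it is done.

```bash
mkdir -p pics; ls; cat > h.py <<'E'
import numpy as np,cv2
from scipy.spatial.transform import Rotation as R
from cell import sense,vision,arm
def cam(n,save=None):
    d=vision.get_image(n)
    if save:
        cv2.imwrite(f'pics/{save}.png',d['pixels'][:,:,::-1]); np.savez(f'pics/{save}.npz',**d)
    return d
def ray(d,u,v,z):
    M=R.from_rotvec(np.array(d['rvec']).ravel()).as_matrix(); t=np.array(d['tvec']).ravel()
    c=-M.T@t; r=M.T@np.array([(u-d['cx'])/d['fx'],(v-d['cy'])/d['fy'],1])
    return c+r*(z-c[2])/r[2]
def proj(d,p):
    M=R.from_rotvec(np.array(d['rvec']).ravel()).as_matrix(); q=M@np.array(p)+np.array(d['tvec']).ravel()
    return np.array([d['fx']*q[0]/q[2]+d['cx'],d['fy']*q[1]/q[2]+d['cy']])
E
python3 - <<'E'
from h import *
for n in('scene','top'):
    d=cam(n,n+'0'); M=R.from_rotvec(np.array(d['rvec']).ravel()).as_matrix(); print(n,-M.T@np.array(d['tvec']).ravel(),d['fx'])
print(sense())
E
```

```text
pics
scene [-0.24775375 -0.82494763  0.82995508] 447.81036871890035
top [0.25683861 0.03152354 1.46628805] 452.0267849590304
{'time': 0.1, 'q': array([ 1.13498995e+00,  2.87098156e-01,  1.57803826e+00,  4.62066060e-06,
        1.27858759e+00, -1.50011181e-01]), 'dq': array([ 0.00055524, -0.00193461, -0.00164793, -0.00039102,  0.00010425,
        0.00111453]), 'joint_torque': array([ 8.27353379e-04, -4.07292938e+01, -2.93700743e+01, -1.51544386e-04,
        3.42794061e-03, -2.08642251e-05]), 'eef_pos': array([0.19002803, 0.6470985 , 0.23806727]), 'orientation': array([-3.09818315e-04,  1.42412354e-01,  9.89806843e-01, -1.01964593e-03]), 'ft_force': array([0.68091872, 0.16818961, 0.02186401]), 'ft_torque': array([0.0045538 , 0.00049003, 0.00295722]), 'gripper_force': 0.0, 'grip_width': 1.0014497539586937}
```

View pics/scene0.png

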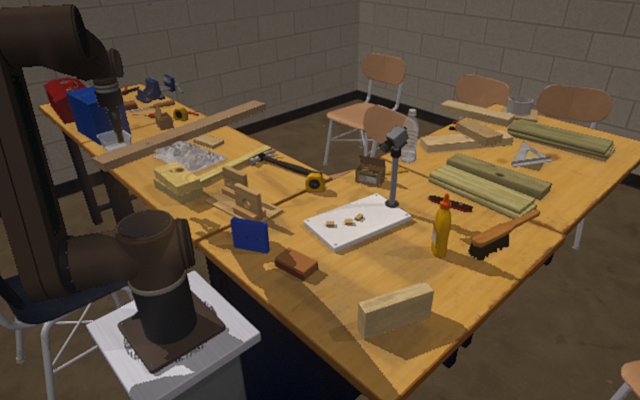

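View pics/top0.png

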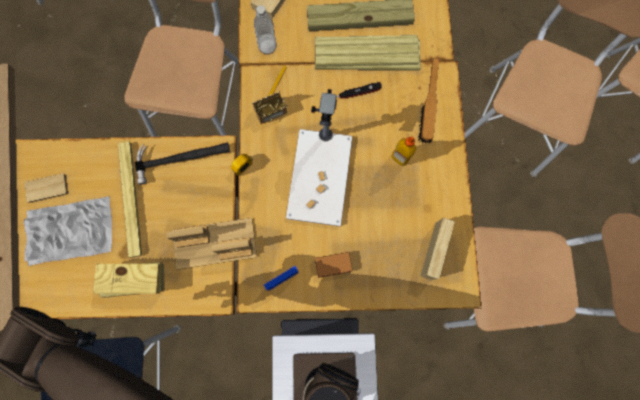

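Scene: the white base plate is at (357,220) with chips at (332,223), (348,222) and (359,217). The scraper is at (395,312) and the rack at (240,205) with two plywood plates. The blue decoy is at (250,235). Top: the station is at (320,178), the scraper at (440,248) and the rack at (215,243).

Candidates that could be taken for the three-hole plate: rack plates in scene at (235,183) and (248,202), and the blue plate at (250,235), which is excluded. For the scraper: the block at (395,312), and the light beams and offcuts at (178,185) and (485,180). I'll check with a close crop.

```bash
python3 - <<'E'
import cv2,numpy as np
s=cv2.imread('pics/scene0.png');t=cv2.imread('pics/top0.png')
a=cv2.resize(s[155:255,200:300],(400,400),interpolation=cv2.INTER_CUBIC)
b=cv2.resize(t[210:280,165:265],(400,280),interpolation=cv2.INTER_CUBIC)
b=cv2.copyMakeBorder(b,0,120,0,0,cv2.BORDER_CONSTANT)
cv2.imwrite('pics/c1.png',np.hstack([a,b]))
a=cv2.resize(t[120:290,280:480],(800,680))[:600]
cv2.imwrite('pics/c2.png',cv2.resize(t[125:285,270:470],(750,600),interpolation=cv2.INTER_CUBIC))
E
```

```text
(no output)
```

View pics/c1.png

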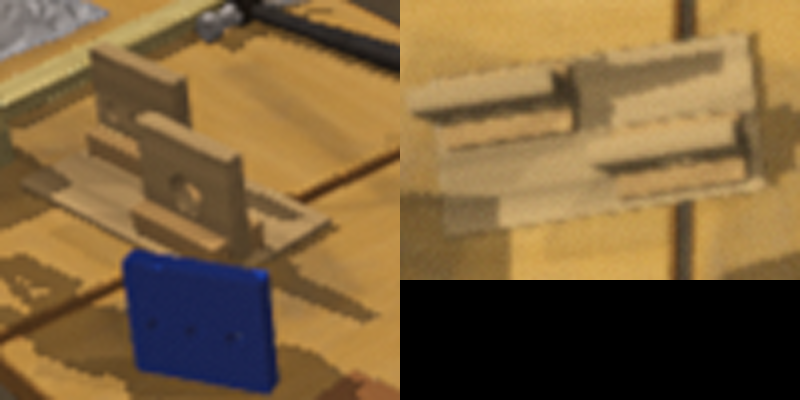

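View pics/c2.png

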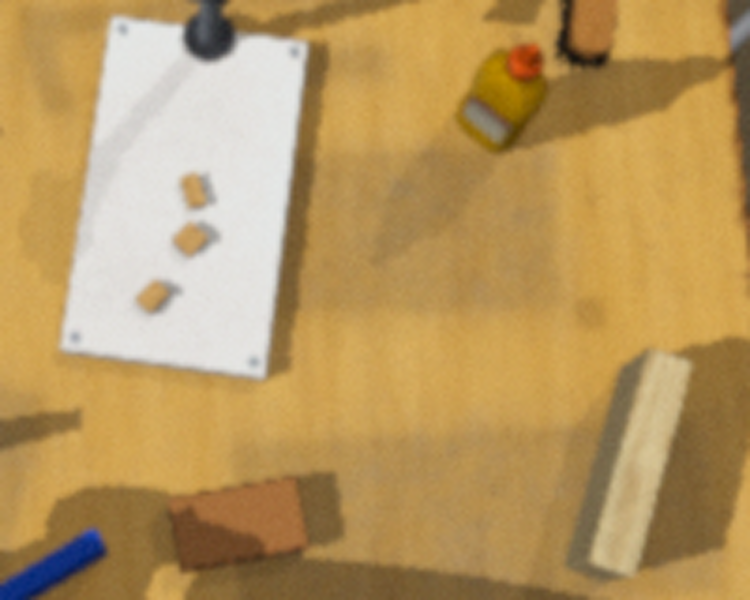

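The crop shows the near rack plate, scene (247,200), with a single hole, so it is the one-hole plate. The far one, scene (235,180), with a small hole low on its left, is the three-hole plate: top view about (190,236). The light block at top (440,248) is the scraper.

```bash
python3 - <<'E'
from h import *
s=dict(np.load('pics/scene0.npz'));t=dict(np.load('pics/top0.npz'))
np.set_printoptions(precision=4,suppress=True)
for nm,p in dict(farL=(92,45),farR=(186,82),nearL=(140,115),nearR=(240,157)).items():
    print('scene',nm,ray(s,200+p[0]/4,155+p[1]/4,.108)[:2])
for nm,p in dict(L3=(410,103),R3=(556,80),L1=(590,150),R1=(738,125)).items():
    print('top',nm,ray(t,165+(p[0]-400)/4,210+p[1]/4,.108)[:2])
rk=[(1010-600,75),(745,35),(765,185),(448,235)]
print('rack',[ray(t,165+(p[0]-400)/4,210+p[1]/4,.033)[:2] for p in rk])
im=t['pixels']; hsv=cv2.cvtColor(im,cv2.COLOR_RGB2HSV)
def rect(m,z,box,nm,amin=15):
    mm=np.zeros_like(m); x0,y0,x1,y1=box; mm[y0:y1,x0:x1]=m[y0:y1,x0:x1]
    for c in cv2.findContours(mm,cv2.RETR_EXTERNAL,cv2.CHAIN_APPROX_NONE)[0]:
        if cv2.contourArea(c)<amin: continue
        b=cv2.boxPoints(cv2.minAreaRect(c)); w=np.array([ray(t,*q,z)[:2] for q in b])
        e=w[1]-w[0];f=w[2]-w[1]
        print(nm,'ctr',w.mean(0),'px',b.mean(0),'edges',np.linalg.norm(e),np.linalg.norm(f),'ang',np.degrees(np.arctan2(e[1],e[0])))
H,S,V=[hsv[:,:,i].astype(int) for i in range(3)]
w=((S<60)&(V>140)).astype(np.uint8)*255
rect(cv2.morphologyEx(w,cv2.MORPH_CLOSE,np.ones((9,9))),.02,(280,125,360,230),'station',500)
ch=((S>60)&(V>90)).astype(np.uint8)*255
rect(ch,.03,(300,165,335,215),'chip')
print(hsv[248,440],hsv[240,445],hsv[260,400])
sc=((S<115)&(V>150)).astype(np.uint8)*255
rect(cv2.morphologyEx(sc,cv2.MORPH_OPEN,np.ones((3,3))),.089,(415,210,465,285),'scraper',80)
cb=((H<12)&(S>120)).astype(np.uint8)*255
rect(cb,.034,(310,240,360,285),'cork',80)
for p in [(590,580),(637,575),(690,362),(650,350)]: print('scr corner',ray(t,270+p[0]/3.75,125+p[1]/3.75,.089)[:2])
for p in [(463,118),(495,150),(548,90)]: print('glue',ray(t,270+p[0]/3.75,125+p[1]/3.75,.1)[:2])
print('tape',ray(t,242,163,.06)[:2])
E
```

```text
scene farL [0.4529 0.4657]
scene farR [0.4733 0.3495]
scene nearL [0.4127 0.3279]
scene nearR [0.432  0.2147]
top L3 [0.453  0.4644]
top R3 [0.4683 0.3545]
top L1 [0.4146 0.3274]
top R1 [0.4312 0.2162]
rack [array([0.4865, 0.4894]), array([0.5134, 0.2214]), array([0.3927, 0.2047]), array([0.3587, 0.4536])]
station ctr [ 0.655  -0.0009] px [319.1014 176.9229] edges 0.31266827353073884 0.1873062639202534 ang -8.15514226589064
chip ctr [0.5602 0.0297] px [310.5 203.5] edges 0.023233025983874014 0.01860277773890037 ang -45.498739412492434
chip ctr [ 0.6105 -0.0032] px [320.25 188.25] edges 0.0235471443645342 0.02111298748913023 ang -45.41672177639906
chip ctr [ 0.6538 -0.0072] px [321.15 175.45] edges 0.01676962126320637 0.028990669726863764 ang -72.13869746481448
[ 21  80 205] [ 21  83 207] [ 18 144 186]
scraper ctr [ 0.4022 -0.364 ] px [440.5189 247.934 ] edges 0.18730961252569311 0.040494124091988465 ang -20.094234385820236
scr corner [ 0.3066 -0.3163]
scr corner [ 0.3098 -0.3542]
scr corner [ 0.4816 -0.4118]
scr corner [ 0.4923 -0.3797]
glue [ 0.6918 -0.2353]
glue [ 0.6632 -0.2605]
glue [ 0.715  -0.3086]
tape [0.6927 0.2492]
```

```bash
cat >> h.py <<'E'
np.set_printoptions(precision=4,suppress=True)
def Rt(yaw,tilt=0):
    # tool y along heading yaw(deg), z down; tilt: z leans towards +y heading
    y=np.array([np.cos(np.radians(yaw)),np.sin(np.radians(yaw)),0]);z=np.array([0,0,-1.])
    M=np.column_stack([np.cross(y,z),y,z]); return R.from_matrix(M)*R.from_rotvec([-np.radians(tilt),0,0])
def cur():
    s=sense();q=s['orientation'];return np.array(s['eef_pos']),R.from_quat([q[1],q[2],q[3],q[0]]),s
def plan(*targets):
    p,r,s=cur(); print('t',s['time'],'p',p,'q',s['q'],'f',s['ft_force'],s['grip_width'],s['gripper_force'])
    for tp,tr in targets:
        tr=tr or r
        print('row',np.round(np.r_[r.inv().apply(np.array(tp)-p)/.4,(r.inv()*tr).as_rotvec()/(np.pi/2)],4),'mm',np.linalg.norm(np.array(tp)-p)*1000)
E
python3 - <<'E'
from h import *
plan(([.46,.22,.28],None),([.48,.05,.28],None),([.40,-.365,.2],Rt(71)))
print(Rt(71).as_matrix(),Rt(0,25).as_matrix()[:,2])
E
```

```text
t 0.1 p [0.19   0.6471 0.2381] q [ 1.135   0.2871  1.578   0.      1.2786 -0.15  ] f [0.6809 0.1682 0.0219] 1.0014497539586937 0.0
row [-0.9485 -0.8344 -0.1034  0.      0.      0.    ] mm 507.0072503166079
row [-1.1163 -1.228  -0.1026  0.      0.      0.    ] mm 665.1080531668165
row [-1.217  -2.2794  0.0996 -0.0013 -0.0002  0.0292] mm 1034.3503902582113
[[-0.9455  0.3256  0.    ]
 [ 0.3256  0.9455  0.    ]
 [ 0.      0.     -1.    ]] [ 0.4226  0.     -0.9063]
```

```bash
python3 -m crank '[-0.94,-0.83,-0.1,0,0,0, -0.94,-0.83,-0.1,0,0,0, -0.94,-0.83,-0.1,0,0,0, -0.94,-0.83,-0.1,0,0,0, -0.94,-0.83,-0.1,0,0,0, -0.94,-0.83,-0.1,0,0,0, -0.94,-0.83,-0.1,0,0,0, -0.94,-0.83,-0.1,0,0,0, -0.94,-0.83,-0.1,0,0,0, -0.94,-0.83,-0.1,0,0,0, -0.94,-0.83,-0.1,0,0,0, -0.94,-0.83,-0.1,0,0,0]' 0
python3 - <<'E'
from h import *
plan(([.46,-.10,.27],None),([.40,-.365,.2],Rt(71)))
E
```

```text
time: 1.1
eef_pos: [0.456, 0.2238, 0.2789]
orientation: [-0.0, 0.142, 0.99, -0.0]
ft_force: [1.2, 0.6, 0.9]
grip_width: 0.997
gripper_force: 0.0
t 1.1 p [0.456  0.2238 0.2789] q [ 0.2563 -0.1178  1.9358  0.0001  1.324  -1.0288] f [1.1886 0.6169 0.943 ] 0.9970568265840811 0.0
row [-0.2377 -0.774   0.0222  0.      0.      0.    ] mm 323.98421582821857
row [-0.2805 -1.4519  0.1973 -0.0001 -0.0002  0.0292] mm 596.736932145363
```

```bash
python3 -m crank '[-0.24,-0.77,0.02,0,0,0, -0.24,-0.77,0.02,0,0,0, -0.24,-0.77,0.02,0,0,0, -0.24,-0.77,0.02,0,0,0, -0.24,-0.77,0.02,0,0,0, -0.24,-0.77,0.02,0,0,0, -0.24,-0.77,0.02,0,0,0, -0.24,-0.77,0.02,0,0,0, -0.24,-0.77,0.02,0,0,0]' 0
python3 - <<'E'
from h import *
plan(([.40,-.365,.17],Rt(71)))
E
```

```text
time: 1.85
eef_pos: [0.4605, -0.1016, 0.2705]
orientation: [-0.0, 0.146, 0.989, -0.001]
ft_force: [-0.2, -0.5, 0.3]
grip_width: 1.002
gripper_force: 0.0
t 1.85 p [ 0.4605 -0.1016  0.2705] q [-0.4316 -0.2012  2.0238 -0.0021  1.3192 -1.7099] f [-0.153  -0.4537  0.3191] 1.0015491660275493 0.0
row [-0.0449 -0.6738  0.2525 -0.0013 -0.0003  0.0252] mm 288.3811911539123
```

```bash
python3 -m crank '[-0.045,-0.674,0.1,0,0,0.025, -0.045,-0.674,0.15,0,0,0.025, -0.045,-0.674,0.2,0,0,0.025, -0.045,-0.674,0.25,0,0,0.025, -0.045,-0.674,0.25,0,0,0.025, -0.045,-0.674,0.25,0,0,0.025, -0.045,-0.674,0.25,0,0,0.025, -0.045,-0.674,0.25,0,0,0.025, -0.045,-0.674,0.25,0,0,0.025, -0.045,-0.674,0.25,0,0,0.025]' 0
python3 - <<'E'
from h import *
plan(([.40,-.365,.058],Rt(71)))
a=cam('scene','s1')['pixels'];b=cam('top','t1')['pixels']
a=cv2.resize(a[190:360,320:490],(400,400));b=cv2.resize(b[180:300,370:490],(400,400))
cv2.imwrite('pics/c3.png',np.hstack([a,b])[:,:,::-1])
E
```

```text
time: 2.68
eef_pos: [0.4023, -0.3599, 0.1708]
orientation: [-0.0, 0.162, 0.987, 0.001]
ft_force: [-0.9, 0.0, 0.6]
grip_width: 1.001
gripper_force: 0.0
t 2.6833 p [ 0.4023 -0.3599  0.1708] q [-0.9181  0.0577  1.9688  0.0006  1.1162 -2.1638] f [-0.9028  0.0218  0.5619] 1.0010133611131062 0.0
row [ 0.0012 -0.0142  0.2819  0.0007 -0.0005  0.004 ] mm 112.91097140847084
```

View pics/c3.png

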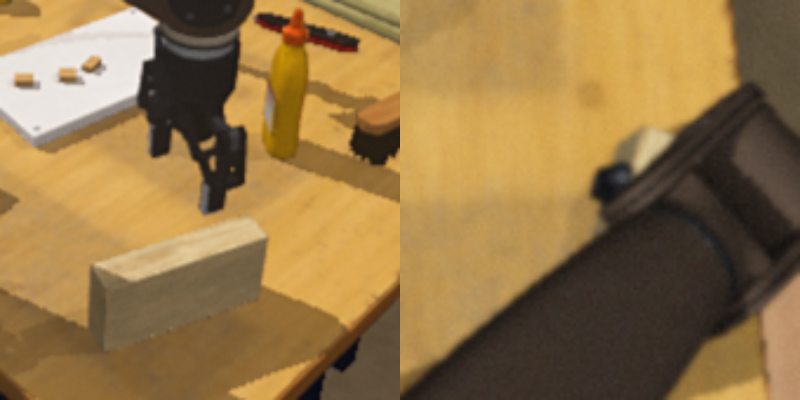

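The fingers straddle the scraper's line in the scene crop: fingertips at (158,150) and (210,205), block top at (180,245). I'll descend and close.

```bash
python3 -m crank '[0,-0.012,0.1,0,0,0.004, 0,-0.012,0.2,0,0,0.004, 0,-0.012,0.25,0,0,0.004, 0,-0.012,0.28,0,0,0.004, 0,-0.012,0.28,0,0,0.004, 0,-0.012,0.28,0,0,0.004]' 0
python3 -m crank '[0,0,0,0,0,0, 0,0,0,0,0,0, 0,0,0,0,0,0, 0,0,0,0,0,0, 0,0,0,0,0,0, 0,0,0,0,0,0, 0,0,0,0,0,0, 0,0,0,0,0,0, 0,0,0,0,0,0, 0,0,0,0,0,0]' 255 80
python3 - <<'E'
from h import *
p,r,s=cur()
plan((p+[0,0,.10],None))
E
```

```text
time: 3.28
eef_pos: [0.4016, -0.3649, 0.0601]
orientation: [0.0, 0.164, 0.986, -0.0]
ft_force: [0.3, -0.2, -0.1]
grip_width: 0.997
gripper_force: 0.0
time: 4.12
eef_pos: [0.4015, -0.3654, 0.0607]
orientation: [0.001, 0.165, 0.986, -0.0]
ft_force: [-0.0, 2.9, 6.3]
grip_width: 0.435
gripper_force: 79.4
t 4.1167 p [ 0.4015 -0.3654  0.0607] q [-0.9258  0.2191  2.0195  0.0014  0.9017 -2.1652] f [-0.0378  2.9307  6.3214] 0.43502575816494055 79.4348394870758
row [-0.0004  0.     -0.25    0.      0.      0.    ] mm 100.00000000000001
```

```bash
python3 -m crank '[0,0,-0.08,0,0,0, 0,0,-0.16,0,0,0, 0,0,-0.24,0,0,0, 0,0,-0.27,0,0,0, 0,0,-0.27,0,0,0, 0,0,-0.27,0,0,0]'
python3 - <<'E'
from h import *
plan(([.56,-.12,.17],Rt(78)),([.6147,.0706,.17],Rt(81.85)))
E
```

```text
time: 4.62
eef_pos: [0.4003, -0.3648, 0.1663]
orientation: [-0.0, 0.165, 0.986, 0.0]
ft_force: [-0.6, -1.1, -3.3]
grip_width: 0.436
gripper_force: 81.3
t 4.6167 p [ 0.4003 -0.3648  0.1663] q [-0.9263  0.0668  1.9682 -0.0002  1.1071 -2.1656] f [-0.5549 -1.0618 -3.34  ] 0.4360897456508584 81.32756097430442
row [-0.1783  0.7086 -0.0093  0.0001 -0.0003 -0.0777] mm 292.2781932255978
row [-0.1525  1.2036 -0.0092  0.0001 -0.0003 -0.1204] mm 485.31232192011754
```

```bash
python3 -m crank '[-0.18,0.71,-0.01,0,0,-0.12, -0.18,0.71,-0.01,0,0,-0.12, -0.18,0.71,-0.01,0,0,-0.12, -0.18,0.71,-0.01,0,0,-0.12, -0.18,0.71,-0.01,0,0,-0.12, -0.18,0.71,-0.01,0,0,-0.12, -0.18,0.71,-0.01,0,0,-0.12, -0.18,0.71,-0.01,0,0,-0.12, -0.18,0.71,-0.01,0,0,-0.12]'
python3 - <<'E'
from h import *
plan(([.6147,.0706,.14],Rt(81.85)))
E
```

```text
time: 5.37
eef_pos: [0.5602, -0.117, 0.1671]
orientation: [-0.003, 0.069, 0.998, 0.001]
ft_force: [-0.1, -0.4, -3.8]
grip_width: 0.438
gripper_force: 81.9
t 5.3667 p [ 0.5602 -0.117   0.1671] q [-0.3831  0.136   1.8911 -0.0002  1.1209 -1.8154] f [-0.1029 -0.3743 -3.7557] 0.43828615554486666 81.85214552294838
row [-0.0707  0.4833  0.0681  0.0009 -0.004   0.0025] mm 197.25186113546394
```

```bash
python3 -m crank '[-0.07,0.483,0,0,0,0, -0.07,0.483,0,0,0,0, -0.07,0.483,0,0,0,0, -0.07,0.483,0.03,0,0,0, -0.07,0.483,0.06,0,0,0, -0.07,0.483,0.1,0,0,0, -0.07,0.483,0.13,0,0,0, -0.07,0.483,0.13,0,0,0]'
python3 - <<'E'
from h import *
t=cam('top','t2');s=cam('scene','s2')
a=t['pixels'][110:250,240:400];b=s['pixels'][150:290,270:430]
cv2.imwrite('pics/c4.png',np.hstack([cv2.resize(a,(400,350)),cv2.resize(b,(400,350))])[:,:,::-1])
plan(([.6147,.0706,.0602+.0225],Rt(81.85)))
E
```

```text
time: 6.03
eef_pos: [0.6125, 0.0663, 0.113]
orientation: [-0.005, 0.072, 0.997, -0.0]
ft_force: [-1.4, -0.9, -4.6]
grip_width: 0.44
gripper_force: 82.1
t 6.1333 p [0.6152 0.0657 0.1172] q [-0.0573  0.2911  1.8077 -0.0005  1.0466 -1.483 ] f [ 0.5572  0.4175 -3.0001] 0.43736403154292636 82.11514060003765
row [ 0.0026  0.012   0.0861 -0.0005 -0.0024 -0.0017] mm 34.80540971456984
```

View pics/c4.png

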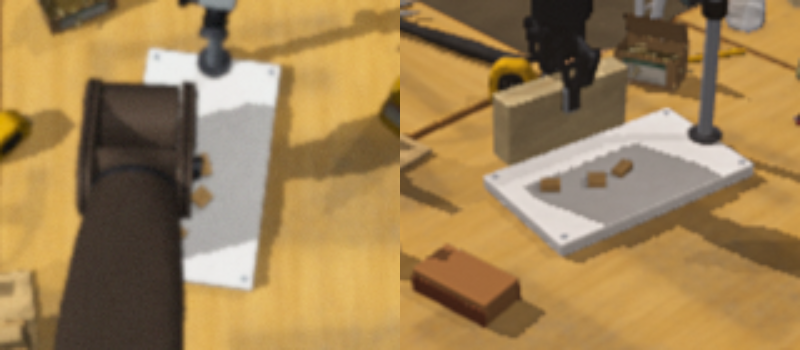

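The top view crop shows the block over the plate's left side with the chips to its right. The block hangs parallel to the plate in the scene view. I'll lower it and then sweep to -y.

```bash
python3 -m crank '[0,0.012,0.02,0,0,0, 0,0.012,0.04,0,0,0, 0,0.012,0.06,0,0,0, 0,0.012,0.075,0,0,0, 0,0.012,0.083,0,0,0, 0,0.012,0.083,0,0,0, 0,0.012,0.083,0,0,0]'
python3 - <<'E'
from h import *
p,r,s=cur()
plan((np.array([.6005+.005-.142*.115,.0069-.0007-.99*.115,.0602+.0225]),Rt(81.85)))
E
```

```text
time: 6.72
eef_pos: [0.617, 0.072, 0.0856]
orientation: [-0.0, 0.071, 0.997, -0.0]
ft_force: [-0.1, -0.2, -3.2]
grip_width: 0.434
gripper_force: 82.2
t 6.7167 p [0.617  0.072  0.0856] q [-0.047   0.3357  1.8165 -0.      0.9898 -1.4749] f [-0.079  -0.2047 -3.2222] 0.43391400111005557 82.16114101820494
row [ 0.0049 -0.4545  0.0073 -0.     -0.0003 -0.0004] mm 181.8180101076634
```

```bash
python3 -m crank '[0.005,0,0.008,0,0,0, 0.005,-0.02,0.008,0,0,0, 0.005,-0.05,0.008,0,0,0, 0.005,-0.08,0.008,0,0,0, 0.005,-0.11,0.008,0,0,0, 0.005,-0.14,0.008,0,0,0, 0.005,-0.17,0.008,0,0,0, 0.005,-0.20,0.008,0,0,0, 0.005,-0.23,0.008,0,0,0, 0.005,-0.26,0.008,0,0,0, 0.005,-0.29,0.008,0,0,0, 0.005,-0.32,0.008,0,0,0]'
python3 -m crank '[0,-0.03,0,0,0,0, 0,-0.06,0,0,0,0, 0,-0.09,0,0,0,0, 0,-0.12,0,0,0,0, 0,-0.145,0,0,0,0, 0,-0.145,0,0,0,0, 0,-0.145,0,0,0,0]'
python3 - <<'E'
from h import *
t=cam('top','t3');s=cam('scene','s3')
a=t['pixels'][110:250,240:400];b=s['pixels'][150:290,290:450]
cv2.imwrite('pics/c5.png',np.hstack([cv2.resize(a,(400,350)),cv2.resize(b,(400,350))])[:,:,::-1])
p,r,s=cur()
plan((p+[0,0,.08],None))
E
```

```text
time: 7.72
eef_pos: [0.5967, -0.0556, 0.0827]
orientation: [0.0, 0.071, 0.997, 0.0]
ft_force: [0.2, -0.1, -2.9]
grip_width: 0.434
gripper_force: 82.2
time: 8.3
eef_pos: [0.5881, -0.1123, 0.082]
orientation: [-0.001, 0.072, 0.997, 0.0]
ft_force: [-0.3, 0.5, -3.2]
grip_width: 0.435
gripper_force: 82.1
t 8.4 p [ 0.5882 -0.1113  0.0819] q [-0.3566  0.2973  1.8743  0.0003  0.9714 -1.7847] f [ 0.3663  0.0477 -2.4065] 0.43318889497703156 82.0887565612793
row [ 0.0003  0.0001 -0.2     0.      0.      0.    ] mm 80.0
```

View pics/c5.png

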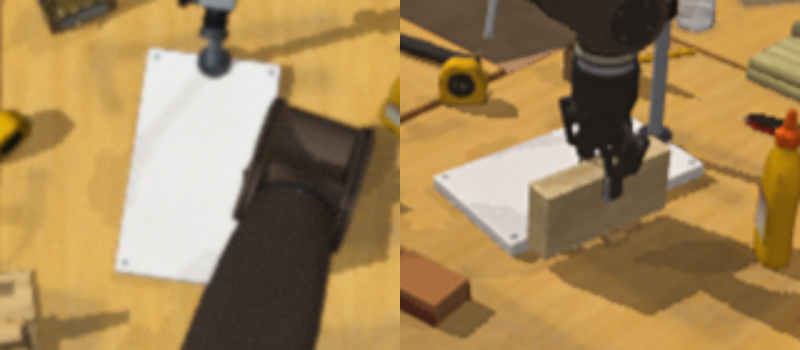

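The plate is swept clear in both views. The chips must have dropped beneath the raised block, in its shadow. I'll lift and carry the block back, then check the chips by mask.

```bash
python3 -m crank '[0,0,-0.07,0,0,0, 0,0,-0.14,0,0,0, 0,0,-0.2,0,0,0, 0,0,-0.22,0,0,0, 0,0,-0.22,0,0,0]'
python3 - <<'E'
from h import *
plan(([.41,-.365,.15],Rt(71)))
s=cam('scene','s4')
cv2.imwrite('pics/c6.png',cv2.resize(s['pixels'][170:290,310:470],(640,480))[:,:,::-1])
E
```

```text
time: 8.82
eef_pos: [0.5904, -0.1117, 0.1737]
orientation: [0.003, 0.071, 0.997, -0.001]
ft_force: [-0.2, -0.1, -2.7]
grip_width: 0.439
gripper_force: 82.3
t 8.8167 p [ 0.5904 -0.1117  0.1737] q [-0.3558  0.1836  1.8241  0.0002  1.1279 -1.7848] f [-0.21   -0.0663 -2.6823] 0.43917648697122463 82.28012701568815
row [ 0.3573 -0.6905  0.0578 -0.0004  0.0038  0.1208] mm 311.8480542500262
```

View pics/c6.png

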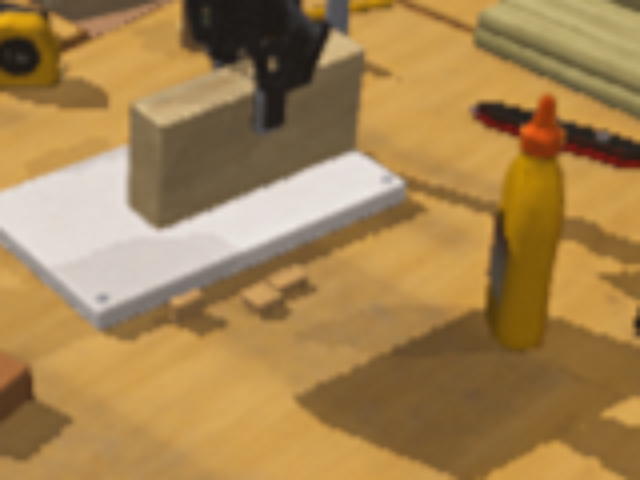

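All three chips lie on the desk beside the plate, in the crop at (185,303), (262,298) and (290,280). I'll carry the block back to where it stood.

```bash
python3 -m crank '[0.36,-0.69,0.03,0,0,0.12, 0.36,-0.69,0.03,0,0,0.12, 0.36,-0.69,0.03,0,0,0.12, 0.36,-0.69,0.03,0,0,0.12, 0.36,-0.69,0.03,0,0,0.12, 0.36,-0.69,0.03,0,0,0.12, 0.36,-0.69,0.03,0,0,0.12, 0.36,-0.69,0.03,0,0,0.12, 0.36,-0.69,0.03,0,0,0.12, 0.36,-0.69,0.03,0,0,0.12]'
python3 - <<'E'
from h import *
plan(([.41,-.365,.062],Rt(71)))
d=dict(np.load('pics/s4.npz'))
for z in (.005,.015):
  for p in [(185,303),(262,298),(290,280)]:
    w=ray(d,310+p[0]/4,170+p[1]/4,z)-[.6005,.0069,0]; print(z,'station xy',.99*w[0]-.142*w[1],.142*w[0]+.99*w[1])
E
```

```text
time: 9.7
eef_pos: [0.4052, -0.364, 0.1559]
orientation: [-0.002, 0.166, 0.986, 0.002]
ft_force: [-0.0, 0.4, -4.6]
grip_width: 0.435
gripper_force: 82.2
t 9.7 p [ 0.4052 -0.364   0.1559] q [-0.9184  0.0884  1.9658  0.0006  1.0923 -2.1553] f [-0.0172  0.4185 -4.5709] 0.4348580845388494 82.17405438423157
row [-0.013   0.0007  0.2348  0.002  -0.0024 -0.0016] mm 94.06657663575336
0.005 station xy -0.028424964432466036 -0.10219706843548851
0.005 station xy 0.023016072173870812 -0.13130974791390798
0.005 station xy 0.0554549593077895 -0.12632772752004914
0.015 station xy -0.03682813569361089 -0.11240106793768274
0.015 station xy 0.01398933924399817 -0.14116084723767794
0.015 station xy 0.04603500633556608 -0.13623921825805527
```

```bash
python3 -m crank '[0,0,0.08,0,0,0, 0,0,0.15,0,0,0, 0,0,0.19,0,0,0, 0,0,0.215,0,0,0, 0,0,0.225,0,0,0, 0,0,0.23,0,0,0, 0,0,0.235,0,0,0, 0,0,0.238,0,0,0, 0,0,0.238,0,0,0]'

```

```text
time: 10.45
eef_pos: [0.4074, -0.365, 0.0644]
orientation: [0.001, 0.165, 0.986, -0.001]
ft_force: [0.3, -0.8, -3.3]
grip_width: 0.438
gripper_force: 82.1
```

```bash
python3 -m crank '[0,0,0.004,0,0,0, 0,0,0.008,0,0,0, 0,0,0.011,0,0,0, 0,0,0.011,0,0,0, 0,0,0.011,0,0,0]'

```

```text
time: 10.87
eef_pos: [0.4071, -0.365, 0.0607]
orientation: [0.0, 0.165, 0.986, -0.0]
ft_force: [-1.4, 3.1, 5.1]
grip_width: 0.43
gripper_force: 82.6
```

```bash
python3 -m crank '[0,0,0,0,0,0, 0,0,0,0,0,0, 0,0,0,0,0,0, 0,0,0,0,0,0, 0,0,0,0,0,0, 0,0,0,0,0,0, 0,0,0,0,0,0, 0,0,0,0,0,0]' 0
python3 -m crank '[0,0,-0.08,0,0,0, 0,0,-0.16,0,0,0, 0,0,-0.24,0,0,0, 0,0,-0.32,0,0,0, 0,0,-0.40,0,0,0, 0,0,-0.5,0,0,0, 0,0,-0.5,0,0,0]'
python3 - <<'E'
from h import *
d=cam('top','t5');h=cv2.cvtColor(d['pixels'],cv2.COLOR_RGB2HSV).astype(int)
plan(([.5,-.1,.28],Rt(45)),([.462,.408,.2],Rt(9)))
E
```

```text
time: 11.53
eef_pos: [0.4068, -0.3645, 0.059]
orientation: [-0.0, 0.165, 0.986, 0.0]
ft_force: [-0.8, -0.6, 0.1]
grip_width: 1.001
gripper_force: 0.0
time: 12.12
eef_pos: [0.4094, -0.3676, 0.269]
orientation: [0.006, 0.165, 0.986, -0.006]
ft_force: [-0.0, -0.5, 1.5]
grip_width: 0.998
gripper_force: 0.0
t 12.1667 p [ 0.4086 -0.3667  0.2653] q [-0.9162 -0.0185  1.8667 -0.      1.2817 -2.1558] f [-0.7264  0.1555 -0.6873] 0.9993485940292633 0.0
row [ 0.0003  0.7045 -0.0412 -0.0026  0.007   0.2891] mm 282.2734206285329
row [ 0.505   1.8758  0.1463 -0.0004  0.0078  0.6891] mm 779.2389777803255
```

```bash
python3 -m crank '[0,0.7,-0.04,0,0,0.28, 0,0.7,-0.04,0,0,0.28, 0,0.7,-0.04,0,0,0.28, 0,0.7,-0.04,0,0,0.28, 0,0.7,-0.04,0,0,0.28, 0,0.7,-0.04,0,0,0.28, 0,0.7,-0.04,0,0,0.28, 0,0.7,-0.04,0,0,0.28, 0,0.7,-0.04,0,0,0.28, 0,0.7,-0.04,0,0,0.28]' 0
python3 - <<'E'
from h import *
t=dict(np.load('pics/t5.npz'));s=dict(np.load('pics/s1.npz'))
a=cv2.resize(t['pixels'][215:275,170:265],None,fx=5,fy=5,interpolation=cv2.INTER_CUBIC)
b=cv2.resize(s['pixels'][160:235,205:270],None,fx=5,fy=5,interpolation=cv2.INTER_CUBIC)
c=np.zeros((375,800,3),np.uint8);c[:300,:475]=a;c[:375,475:800]=b
cv2.imwrite('pics/c7.png',c[:,:,::-1])
u=np.array([np.cos(np.radians(8)),np.sin(np.radians(8))]);v=np.array([-u[1],u[0]])
for nm,c0 in dict(p3=(.462,.4085),p1=(.4225,.2715)).items():
  print(nm)
  for k in range(-28,29,3):
    vals=[t['pixels'].astype(float)[tuple(np.round(proj(t,[*(np.array(c0)+u*k/1000+v*m/1000),.108])[::-1]).astype(int))] for m in range(-40,41,4)]
    print(k,np.mean(vals,0).round())
plan(([.462,.408,.2],Rt(8)))
E
```

```text
time: 13.0
eef_pos: [0.4975, -0.0997, 0.274]
orientation: [-0.001, 0.376, 0.927, -0.0]
ft_force: [0.1, -0.2, 0.8]
grip_width: 1.004
gripper_force: 0.0
p3
-28 [193. 153.  93.]
-25 [187. 148.  90.]
-22 [156. 123.  77.]
-19 [117.  93.  60.]
-16 [98. 80. 52.]
-13 [89. 72. 48.]
-10 [102.  83.  55.]
-7 [147. 120.  79.]
-4 [179. 149.  99.]
-1 [192. 160. 107.]
2 [195. 164. 109.]
5 [197. 165. 111.]
8 [200. 167. 111.]
11 [203. 168. 109.]
14 [193. 158.  99.]
17 [185. 147.  85.]
20 [189. 149.  80.]
23 [194. 153.  81.]
26 [198. 156.  83.]
p1
-28 [194. 153.  94.]
-25 [188. 148.  90.]
-22 [156. 123.  75.]
-19 [120.  96.  60.]
-16 [101.  83.  53.]
-13 [113.  92.  60.]
-10 [157. 129.  85.]
-7 [189. 157. 105.]
-4 [201. 168. 113.]
-1 [206. 174. 116.]
2 [210. 177. 120.]
5 [211. 177. 117.]
8 [211. 173. 111.]
11 [207. 168. 105.]
14 [194. 158. 100.]
17 [190. 157. 103.]
20 [197. 165. 111.]
23 [201. 170. 114.]
26 [202. 169. 114.]
t 13.0 p [ 0.4975 -0.0997  0.274 ] q [-0.3976 -0.1151  1.9423 -0.0006  1.3161 -1.1978] f [ 0.0744 -0.1932  0.8248] 1.0036393654821365 0.0
row [ 0.9474  0.8491  0.1853 -0.001  -0.0006  0.4206] mm 514.248728441971
```

View pics/c7.png

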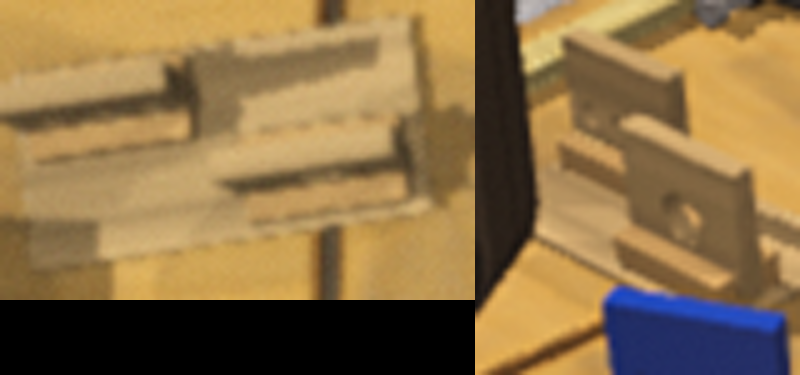

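The crop shows the three-hole plate at left, its top edge at about (90,95) in the top view, partly hidden behind the one-hole plate on the right. Profiles give its centre as about (.465,.409) with heading about 7.5°.

```bash
python3 -m crank '[0.94,0.85,0.1,0,0,0.42, 0.94,0.85,0.1,0,0,0.42, 0.94,0.85,0.1,0,0,0.42, 0.94,0.85,0.1,0,0,0.42, 0.94,0.85,0.1,0,0,0.42, 0.94,0.85,0.1,0,0,0.42, 0.94,0.85,0.1,0,0,0.42, 0.94,0.85,0.1,0,0,0.42, 0.94,0.85,0.1,0,0,0.42, 0.94,0.85,0.1,0,0,0.42, 0.94,0.85,0.1,0,0,0.42, 0.94,0.85,0.1,0,0,0.42]' 0
python3 - <<'E'
from h import *
plan(([.465,.409,.15],Rt(7.5)))
E
```

```text
time: 14.0
eef_pos: [0.4682, 0.3724, 0.2369]
orientation: [0.0, 0.657, 0.754, -0.0]
ft_force: [0.2, -0.7, 0.3]
grip_width: 0.999
gripper_force: 0.0
t 14.0 p [0.4682 0.3724 0.2369] q [ 0.5027  0.1217  1.7732 -0.0005  1.2475  0.366 ] f [ 0.1701 -0.7226  0.2894] 0.9986901579663471 0.0
row [ 0.0919  0.0047  0.2171 -0.0004  0.0005  0.0038] mm 94.30455262869823
```

```bash
python3 -m crank '[0.09,0.005,0.05,0,0,0.004, 0.09,0.005,0.12,0,0,0.004, 0.09,0.005,0.2,0,0,0.004, 0.09,0.005,0.21,0,0,0.004, 0.09,0.005,0.21,0,0,0.004, 0.09,0.005,0.21,0,0,0.004]' 0
python3 - <<'E'
from h import *
plan(([.465,.409,.086],Rt(7.5)))
E
```

```text
time: 14.5
eef_pos: [0.4657, 0.4072, 0.1543]
orientation: [0.0, 0.659, 0.752, 0.0]
ft_force: [0.1, 0.9, 0.4]
grip_width: 1.0
gripper_force: 0.0
t 14.5 p [0.4657 0.4072 0.1543] q [ 0.5546  0.2449  1.7895 -0.0001  1.107   0.4233] f [0.112  0.9012 0.4021] 1.0001057326716143 0.0
row [ 0.0048 -0.0012  0.1709  0.0002  0.      0.0003] mm 68.37645152860773
```

```bash
python3 -m crank '[0.004,-0.001,0.06,0,0,0, 0.004,-0.001,0.12,0,0,0, 0.004,-0.001,0.15,0,0,0, 0.004,-0.001,0.17,0,0,0, 0.004,-0.001,0.17,0,0,0, 0.004,-0.001,0.17,0,0,0]' 0
python3 -m crank '[0,0,0,0,0,0, 0,0,0,0,0,0, 0,0,0,0,0,0, 0,0,0,0,0,0, 0,0,0,0,0,0, 0,0,0,0,0,0, 0,0,0,0,0,0, 0,0,0,0,0,0, 0,0,0,0,0,0, 0,0,0,0,0,0, 0,0,0,0,0,0, 0,0,0,0,0,0]' 255 40
python3 -c "
from h import *
p,r,s=cur();plan((p+[0,0,.12],None))"
```

```text
time: 15.0
eef_pos: [0.4648, 0.4099, 0.0871]
orientation: [0.0, 0.659, 0.753, 0.001]
ft_force: [0.4, 0.1, 1.0]
grip_width: 1.0
gripper_force: 0.0
time: 16.0
eef_pos: [0.4642, 0.41, 0.0862]
orientation: [0.0, 0.658, 0.753, 0.0]
ft_force: [1.1, 0.4, 1.6]
grip_width: 0.2
gripper_force: 40.8
t 16.0 p [0.4642 0.41   0.0862] q [ 0.5598  0.3307  1.822  -0.0001  0.988   0.4262] f [1.0551 0.3746 1.6439] 0.20035707855902035 40.783522725105286
row [ 0.0001  0.0003 -0.3     0.      0.      0.    ] mm 119.99999999999999
```

```bash
python3 -m crank '[0,0,-0.04,0,0,0, 0,0,-0.1,0,0,0, 0,0,-0.18,0,0,0, 0,0,-0.26,0,0,0, 0,0,-0.34,0,0,0, 0,0,-0.37,0,0,0, 0,0,-0.37,0,0,0]' 255 60
python3 - <<'E'
from h import *
plan(([.55,.06,.23],Rt(-8.15,25)),([.5888,.0086,.2004],Rt(-8.15,25)))
E
```

```text
time: 16.58
eef_pos: [0.4652, 0.4107, 0.2375]
orientation: [0.001, 0.658, 0.753, 0.003]
ft_force: [-0.1, 0.3, -0.7]
grip_width: 0.2
gripper_force: 60.2
t 16.5833 p [0.4652 0.4107 0.2375] q [0.5599 0.1661 1.7224 0.0001 1.2464 0.4262] f [-0.0652  0.3304 -0.735 ] 0.1995852712138793 60.174633264541626
row [-0.8972  0.0931  0.0168 -0.2724 -0.0406  0.1723] mm 360.8890436000548
row [-1.0377  0.1717  0.0908 -0.2724 -0.0406  0.1723] mm 422.3054884777942
```

```bash
python3 -m crank '[-0.9,0.09,0.017,-0.272,-0.041,0.172, -0.9,0.09,0.017,-0.272,-0.041,0.172, -0.9,0.09,0.017,-0.272,-0.041,0.172, -0.9,0.09,0.017,-0.272,-0.041,0.172, -0.9,0.09,0.017,-0.272,-0.041,0.172, -0.9,0.09,0.017,-0.272,-0.041,0.172, -0.9,0.09,0.017,-0.272,-0.041,0.172, -0.9,0.09,0.017,-0.272,-0.041,0.172, -0.9,0.09,0.017,-0.272,-0.041,0.172, -0.9,0.09,0.017,-0.272,-0.041,0.172, -0.9,0.09,0.017,-0.272,-0.041,0.172, -0.9,0.09,0.017,-0.272,-0.041,0.172]'
python3 - <<'E'
from h import *
plan(([.5888,.0086,.2004],Rt(-8.15,25)))
E
```

```text
time: 17.58
eef_pos: [0.5461, 0.058, 0.224]
orientation: [0.161, 0.738, 0.641, 0.136]
ft_force: [-0.9, -0.2, -1.6]
grip_width: 0.2
gripper_force: 60.0
t 17.5833 p [0.5461 0.058  0.224 ] q [-0.0621 -0.1853  2.1369 -0.0546  0.7666  0.1104] f [-0.9454 -0.2212 -1.5565] 0.19950028477604184 59.968541264534
row [-0.1067  0.0876  0.1052 -0.0068  0.003   0.0013] mm 69.43668773603156
```

```bash
python3 -m crank '[-0.04,0.03,0.03,-0.007,0.003,0, -0.08,0.06,0.07,-0.007,0.003,0, -0.1,0.08,0.09,-0.007,0.003,0, -0.107,0.088,0.104,-0.007,0.003,0, -0.107,0.088,0.104,-0.007,0.003,0, -0.107,0.088,0.104,-0.007,0.003,0, -0.107,0.088,0.104,-0.007,0.003,0, -0.107,0.088,0.104,-0.007,0.003,0]'
python3 - <<'E'
from h import *
plan(([.5888,.0086,.2004],Rt(-8.15,25)))
s=cam('scene','s6');t=cam('top','t6')
a=s['pixels'][140:300,270:470];b=t['pixels'][100:260,220:420]
cv2.imwrite('pics/c8.png',np.hstack([cv2.resize(a,(400,320)),cv2.resize(b,(400,320))])[:,:,::-1])
f=np.array([.6005,.0069,.175]);x=np.array([.897,-.129,.4226]);y=np.array([.142,.99,0]);z=np.array([-.4184,.06,.9063])
for j in(-55,55):
  for k in(50,-50):print(j,k,proj(s,f-x*.009+y*j/1000+z*k/1000)-[270,140])
E
```

```text
time: 18.25
eef_pos: [0.59, 0.0094, 0.2043]
orientation: [0.166, 0.736, 0.641, 0.144]
ft_force: [-0.4, -0.2, -1.2]
grip_width: 0.201
gripper_force: 60.0
t 18.25 p [0.59   0.0094 0.2043] q [-0.1593 -0.0742  2.0794  0.0128  0.6945 -0.029 ] f [-0.3617 -0.1921 -1.2486] 0.20107114157569445 59.96664583683014
row [-0.0024 -0.0066  0.0077  0.0036 -0.0006  0.0024] mm 4.170471297666748
-55 50 [77.7691 38.4158]
-55 -50 [88.4221 60.9542]
55 50 [55.7142 24.3197]
55 -50 [66.834  46.3023]
```

View pics/c8.png

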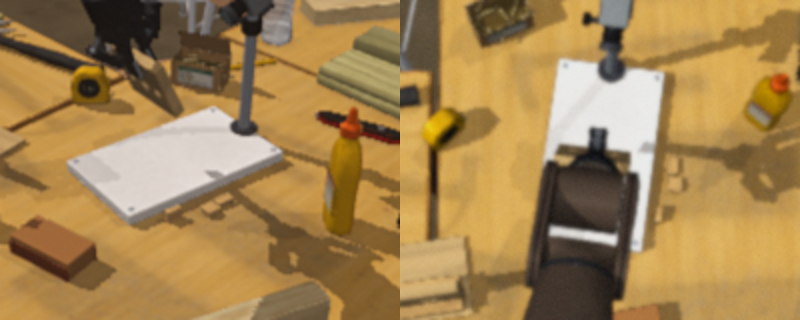

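The plate is held tilted in front of the camera, its lower corner at crop (178,112) against (177,122) predicted. The block stands off the station at the lower right, and the chips lie off the plate. I'll trim the last 4 mm.

```bash
python3 -m crank '[-0.002,-0.006,0.008,0.003,0,0.002, -0.002,-0.006,0.008,0.003,0,0.002, -0.002,-0.006,0.008,0.003,0,0.002, -0.002,-0.006,0.008,0.003,0,0.002, -0.002,-0.006,0.008,0.003,0,0.002, -0.002,-0.006,0.008,0.003,0,0.002, -0.002,-0.006,0.008,0.003,0,0.002, -0.002,-0.006,0.008,0.003,0,0.002]'
python3 - <<'E'
from h import *
plan(([.5888,.0086,.2004],Rt(-8.15,25)))
s=cam('scene','s7');d=s['pixels'].astype(int);o=dict(np.load('pics/s4.npz'))['pixels'].astype(int)
# white camera-facing check: plate lowest/rightmost wood corner vs background before
m=(np.abs(d-o).sum(2)>60)[150:215,325:365]; r,c=np.nonzero(m); print('max row',r.max()+150,c[r==r.max()]+325)
E
```

```text
time: 19.02
eef_pos: [0.5894, 0.0076, 0.2002]
orientation: [0.164, 0.738, 0.639, 0.142]
ft_force: [0.3, 0.3, -1.5]
grip_width: 0.202
gripper_force: 60.0
t 19.0167 p [0.5894 0.0076 0.2002] q [-0.1629 -0.0687  2.0813  0.0139  0.692  -0.0286] f [ 0.3465  0.3415 -1.5237] 0.20188510050469266 59.96375262737274
row [ 0.0024 -0.0016 -0.0012  0.0005 -0.0001 -0.0005] mm 1.2421101941935846
max row 214 [342 343 344 345 346 347 348 349 350 351 352 353 354 355 356 357 358 359
 360 361 362 363 364]
```

```bash
python3 -c "
from h import *
print(arm.close_job())"
```

```text
the job is handed in; nothing more can be done
None
```

I handed the job in at about 19 s: the three chips are on the desk, the scraper block is back on the desk clear of the station, and the arm is holding the three-hole plate at the focus point. The tool pose was within about 1 mm of target; I did not measure the plate itself after the last 4 mm trim, and the hand-in returned no verdict.

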